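# Function check of the stage's stop button

## Task

Check the red stop button on the small yellow station: press the mushroom head straight down until it latches, and take the fingers off it to see that it stays in. Then release it by pushing a wing of the head round clockwise (seen from above) with the fingertips, so that the head pops up again, and leave it untouched, up and turned back to rest. Do not lift, tip or push the station about, and leave the objective canister, the filter cube and the pack of slides where they are.

Things in the scene. Friction and masses are not known exactly. Their poses are not given: they have to be found in the camera images.
- station: Loose stop station, about 1.8 kg, standing on the desk: dark steel foot 110 x 110 x 8 mm, on it a yellow enclosure 84 x 84 mm whose flat top is 50 mm above the desk, with a black collar (42 mm across, 3 mm high) in the middle and the red mushroom head above it. Origin: centre of the underside, on the desk; z up, on the axis of the head. It may stand turned by up to 0.7 rad; x and y are along its edges.
- cap_top (a point): Centre of the flat top (32 mm across) of the red mushroom head, with two white clockwise arrows; moves with the head. The cap is 48 mm across, its top 86 mm above the desk when up, its underside 20 mm below its top. x of this frame runs along the two wings and turns with the head, z up.
- wing_a (a point): Middle of one of the two equal red wings that stand out from the cap on opposite sides. Each wing runs radially from the cap's rim (24 mm from the axis) to 50 mm from the axis, is 9 mm thick and 16 mm high (8 mm above and below this point); this point is 35 mm from the axis, 74 mm above the desk when the head is up, 65 mm when latched. Wing a lies on the +x side of cap_top, and seen from above clockwise takes it from +x towards -y.
- wing_b (a point): The same point of the other wing, on the -x side.
- stop_press (a joint): How far the head is pressed down, m: 0 up, about 0.009 latched, 0.0115 hard stop. It must pass 0.009 to latch, so press until it stops. A spring resists with about 2.5 N at the top and 5.5 N at the bottom, with 1 to 2 N more between 1 and 7 mm where it passes the latch, and a brief knock can read higher: do not stop at the first touch. Unlatched, it springs up.
- stop_twist (a joint): How far the head is turned clockwise seen from above, rad: 0 at rest, 1.05 hard stop. When latched, the latch lets go at about 0.55 to 0.7 and the head springs up by itself. A weak spring (under 2 N at the wing) turns it back to 0 when let go. It does not turn the other way.
- objective_case: Loose white screw canister with a black lid, 42 mm across, 58 mm high, standing beside the station about 130 mm from its centre, on either side; origin at the centre of its underside. Must stay.
- filter_cube: Loose black filter cube with coloured round windows, 34 x 34 x 35 mm, on the side opposite to the canister about 130 mm from the station's centre; origin at the centre of its underside. Must stay.
- slide_pack: Loose flat carton of slides with a green and white top, 30 x 80 x 21 mm, lying in front of the station about 115 mm from its centre; origin at the centre of its underside. Must stay.
There are look-alikes about, which are no part of the job. There is more than one size of the station; the one meant has the size given above. Of the things that look like the objective_case, take the one that is farthest from the robot's base at the start.

How it is judged:
By the outcome, as a careful person would: the job done as asked, in the order asked, and still so for the second after the job is handed in, with the robot touching nothing.
It also fails if it takes over 51 s, if anything falls off the work surface, if the arm or the gripper's body presses on something with over 40 N, if the wrist force passes 120 N, or if a joint passes its speed limit or range.

## Robot

A 6-joint arm with a two-finger parallel gripper is mounted at the origin on a cart in front of the work surface, level with it; the furniture and walls round the work are solid. World frame = base frame: x ahead of the robot, y to its left, z up, the work surface at z = 0. Lengths are in m, angles in rad, forces in N, time in s.
With the tool pointing down it reaches from about 0.375 to 0.925 m from the base axis. Payload 5.7 kg.
Tool frame: the origin (TCP) lies midway between the tips of the shut fingers; the grasp point (between the pads) lies 19 mm behind it (r.tcp_to_grasp is the distance from the TCP to the grasp point, in m); z points along the fingers, y is the line along which they close (so a half turn about z gives the same grasp; the last joint's range is limited). The gripper opens to 85 mm and grips with 20 to 120 N. Pads are 22 mm wide; open, the fingers measure 114 mm over their backs; the gripper's body (76 mm by 85 mm) begins 54 mm behind the grasp point. The pads swing forward as they close: fully open they stand 13 mm farther back than shut.
Start: joints at [-1.38, 0.359, 1.51, -0, 1.272, -0.115], TCP at [0.181, -0.572, 0.192] pointing down, gripper open.
Joint ranges: [-2.97, 2.97], [-1.01, 2.36], [0.21, 2.38], [-0.96, 4.11], [0.2, 2.71], [-2.98, 2.98]. Speed limits (rad/s): [2.39, 2.39, 3.14, 3.14, 3.14, 3.14].

## Interface

Orientations are given as a 3x3 rotation matrix whose columns are the frame's x, y, z axes.
In Python, from workcell import monitor, snapshot, r gives the robot as it stands. The module is installed in compiled form; this text tells all that it offers.
- The arm moves only by the tool apply_moves, never from a script. Its argument "moves" is a list that holds one entry, the list of rows, each a list of 7 numbers: the shift along the tool's x, y, z in mm, then the turn, a rotation vector about the tool's x, y, z in units of 5 degrees (1.0 is 5 degrees), then the closure, from 0 (fully open) to 1 (shut). In form: [[[dx, dy, dz, ax, ay, az, hand], ...]]. A call has 1 to 20 rows; each row is the pose to reach, as a shift and turn from the pose commanded when the call began, along the tool's axes at that moment; what a row does not reach only later rows make up. A row lasts 1/12 s, in which the tool goes at most 41.7 mm and 7.16 degrees, less where a joint would pass 70% of its speed; a pose out of reach is approached as far as the arm can. A call with a gripper value outside its range is refused whole. The fingers move at their own pace and stop on an object; "newtons" is the grip in N (left out, the last holds). Time passes only in rows, so rows that repeat a pose let the fingers close. It gives the time, the measured TCP pose, the force, the opening and the grip force at its end, in the units of the state.
- monitor.get_obs(): the state, without advancing time (a new reading comes with each control period).
- snapshot(name): name is "side" or "top" or "wrist"; returns a dict with "frame" (480x640x3 uint8, blue, green, red), "z_map" (480x640 float32, m along the optical axis (not along the pixel's ray), 0 where there is no reading), "camera_matrix" (3x3 intrinsics, pixels), "rvec" (rotation vector, rad) and "tvec" (3), from world to camera coordinates, as OpenCV has them; the wrist camera has in their place "mount" (4x4, takes a point from camera to tool coordinates, whose origin is the TCP and whose axes are the flange's). Camera axes: x right, y down, z forward; pixel columns grow to the right and rows downward; lengths in m; the calibration is good to about 2 mm. The wrist camera is an equidistant fisheye: a pixel r from the principal point sees the ray r / f radians off the axis. A picture is of the moment at which its call begins: read the wrist's pose just before it.
- r.job_done(): hands the job in; it is judged then, once.
The state is a dict: "t": time; "qpos": joint angles; "joint_velocities": joint speeds; "joint_efforts": joint torques, N m; "tool_pos": TCP position; "eef_rot": TCP orientation; "wrist_force": force on the tool from outside, world axes, zero at the start; "torque": the same for the moment, N m; "gripper_width": finger opening in m; "grasp_force": force on a finger pad.
Only numpy, scipy, OpenCV 4.12 (cv2) and the standard library are available. Lean on these libraries where they do the work, as an engineer would, in place of code of your own. Each camera call takes 0.05 s, during which the arm holds its last target. There are 200 camera calls.

## Working session

There is one attempt and no reset: what is moved stays moved. The work goes in short steps, Python scripts to look and compute and a tool call to move; the robot and the scene stay as the last step left them, time stands still between calls to the robot, and variables do not carry over. Pictures are saved under pics/ and viewed, at most 10 in all, crops included, and the job is handed in when it is done.

Besides the shell and the picture viewer there is one more tool, called after ">>>" as name(argument=value, ...) on one line, values as JSON. apply_moves: Moves the arm, as the interface text tells. Its arguments: {"type":"object","properties":{"moves":{"type":"array","items":{"type":"array","items":{"type":"array","items":{"type":"number"}}}},"newtons":{"type":"number"}},"required":["moves"]}

```bash
mkdir -p pics
cat > h.py <<'E'
import numpy as np, cv2
from workcell import monitor, snapshot, r
def world(s,u,v,z=None):
    "pixel -> world by depth, or on plane z"
    R=cv2.Rodrigues(np.array(s["rvec"],float))[0]; t=np.array(s["tvec"],float).ravel()
    d=np.linalg.inv(s["camera_matrix"])@[u,v,1.0]
    c=-R.T@t; w=R.T@d
    k=s["z_map"][int(v),int(u)] if z is None else (z-c[2])/w[2]
    return c+k*w
def cloud(s):
    R=cv2.Rodrigues(np.array(s["rvec"],float))[0]; t=np.array(s["tvec"],float).ravel()
    v,u=np.mgrid[:480,:640]; d=np.stack([u,v,np.ones_like(u)],-1)@np.linalg.inv(s["camera_matrix"]).T
    return (d*s["z_map"][...,None]-t)@R
E
python3 - <<'E'
from h import *
for n in("top","side"):
    s=snapshot(n); cv2.imwrite(f"pics/{n}0.png",s["frame"]); np.savez(f"{n}0.npz",**{k:np.array(v) for k,v in s.items()})
o=monitor.get_obs();print(o)
E
```

```text
{'t': 0.1, 'qpos': array([-1.38013894e+00,  3.59433154e-01,  1.51136787e+00,  3.53190653e-05,
        1.27250465e+00, -1.15077210e-01]), 'joint_velocities': array([ 0.00046156, -0.00098357, -0.00271584,  0.0016284 , -0.00011425,
       -0.0002126 ]), 'joint_efforts': array([-1.21354155e-03, -5.28654635e+01, -2.79347616e+01, -4.44124089e-04,
        5.16811866e-03,  3.63991887e-06]), 'tool_pos': array([ 0.18048113, -0.57147429,  0.19172098]), 'eef_rot': array([[ 9.53629268e-01,  3.00983611e-01, -2.91478226e-04],
       [ 3.00983664e-01, -9.53627801e-01,  1.68838276e-03],
       [ 2.30213800e-04, -1.69782140e-03, -9.99998532e-01]]), 'wrist_force': array([-1.14111122,  0.52975972, -0.06038198]), 'torque': array([0.04345819, 0.04578772, 0.00955404]), 'grasp_force': 0.0, 'gripper_width': 0.08570953271213021}
```

View pics/top0.png

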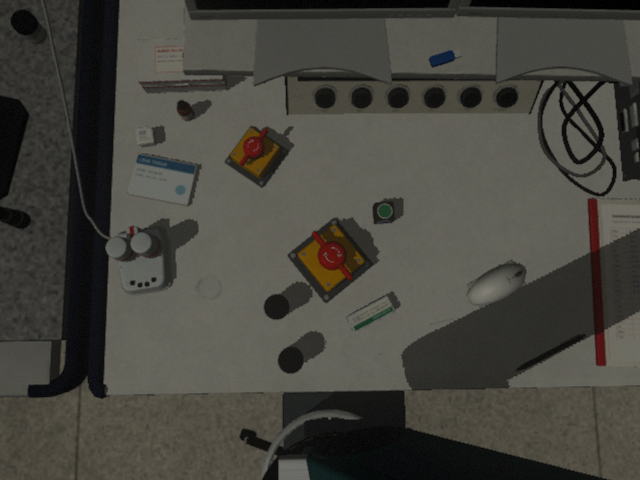

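View pics/side0.png

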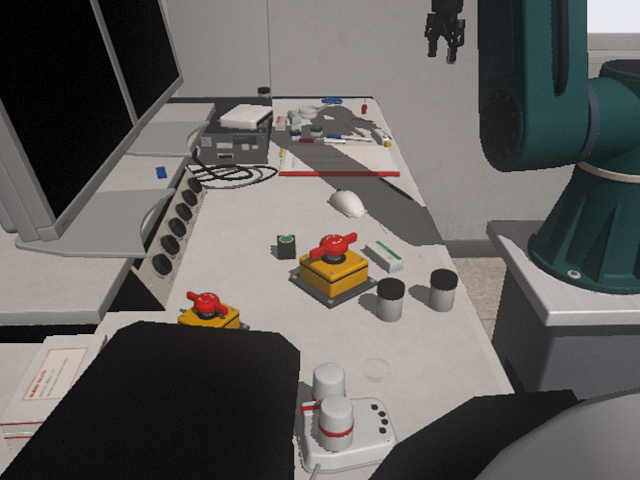

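The top view shows the full-size station at about (332,256), its wings running from (316,233) to (350,277). A smaller look-alike is at (253,147). The canister is at (276,306), the cube at (384,211) and the slides at (371,312).

Run:
```python
from h import *
for n,box in(("top",(270,200,400,310)),("side",(285,220,380,310))):
    s=dict(np.load(f"{n}0.npz")); P=cloud(s); f=s["frame"].astype(int)
    m=np.zeros((480,640),bool); m[box[1]:box[3],box[0]:box[2]]=1
    red=m&(f[...,2]>90)&(f[...,1]<60)&(f[...,0]<60)&(s["z_map"]>0)
    p=P[red]; p=p[(p[:,2]>.05)]
    cap=p[p[:,2]>.084]; c=cap.mean(0)
    q=p[:,:2]-c[:2]; rr=np.hypot(*q.T); w=q[rr>.028]
    print(n,len(p),"zmax",p[:,2].max(),"captop",len(cap),cap.mean(0),np.median(cap,0),cap.min(0),cap.max(0))
    a=np.arctan2(w[:,1],w[:,0]); print("wing axis",np.degrees(np.angle(np.exp(2j*a).mean())/2), "wing z",p[rr>.028][:,2].mean(),"rmax",rr.max())
    for sg in(1,-1):
        ax=np.angle(np.exp(2j*a).mean())/2; ww=p[rr>.028][(w@[np.cos(ax),np.sin(ax)])*sg>0]; print(len(ww), ww.mean(0) if len(ww) else 0)
    top=P[m&(f[...,2]>120)&(f[...,1]>70)&(f[...,0]<80)]; print("yellow",top.mean(0)) if len(top) else 0
    if n=="top":
        for nm,uv in dict(can=(276,306),can2=(291,359),cube=(384,211),slide=(371,312),st=(332,256),small=(254,147)).items(): print(nm,np.round(world(s,*uv),3))
        foot=m&(P[...,2]>.004)&(P[...,2]<.014); 
        pts=P[m&(P[...,2]>.004)][:,:2]
        pts=pts[np.hypot(*(pts-c[:2]).T)<.085].astype(np.float32); print("rect",cv2.minAreaRect(pts))
```

```text
top 235 zmax 0.09100578190593053 captop 164 [0.47960814 0.07039204 0.08722555] [0.47827591 0.07201162 0.08733493] [0.44744149 0.0361569  0.08400033] [0.52170431 0.09323659 0.09100578]
wing axis 38.02862165759386 wing z 0.08258473818233757 rmax 0.04903668130885503
27 [0.51390447 0.0885127  0.08288885]
26 [0.45501044 0.04240205 0.08226893]
can [0.404 0.157 0.058]
can2 [0.319 0.133 0.061]
cube [ 0.567 -0.03   0.037]
slide [ 0.393 -0.005  0.022]
st [0.483 0.065 0.089]
small [0.674 0.193 0.067]
rect ((0.4806375801563263, 0.06845951825380325), (0.16284213960170746, 0.16422617435455322), 87.8270492553711)
side 620 zmax 0.08837184529653751 captop 172 [0.48674789 0.071365   0.08616682] [0.48734349 0.07143792 0.08627479] [0.45050631 0.04157718 0.08401764] [0.50718615 0.08622142 0.08837185]
wing axis 37.100693207722884 wing z 0.07642862924401447 rmax 0.05381741242554362
95 [0.51815494 0.09274497 0.07566129]
80 [0.45584164 0.04530043 0.07733985]
yellow [0.474015   0.0961758  0.04352101]
```

>>> apply_moves(moves=[[[340,-282,0,0,0,-2,1],[340,-282,0,0,0,-2,1],[340,-282,0,0,0,-2,1],[340,-282,0,0,0,-2,1],[340,-282,0,0,0,-2,1],[340,-282,0,0,0,-2,1],[340,-282,0,0,0,-2,1],[340,-282,0,0,0,-2,1],[340,-282,0,0,0,-2,1],[340,-282,0,0,0,-2,1],[482,-519,0,0,0,-4.1,1],[482,-519,0,0,0,-4.1,1],[482,-519,0,0,0,-4.1,1],[482,-519,0,0,0,-4.1,1],[482,-519,0,0,0,-4.1,1],[482,-519,0,0,0,-4.1,1],[482,-519,0,0,0,-4.1,1],[482,-519,0,0,0,-4.1,1],[482,-519,0,0,0,-4.1,1],[482,-519,0,0,0,-4.1,1]]], newtons=40)

```text
t: 1.77
tool_pos: [0.4835, 0.0679, 0.1921]
eef_rot: [[0.787, 0.618, -0.001], [0.618, -0.787, -0.001], [-0.001, -0.0, -1.0]]
wrist_force: [-0.0, 0.3, 0.6]
gripper_width: 0.0003
grasp_force: 0.0
```

```bash
cat >> h.py <<'E'
def wristcloud(s,o):
    K=s["camera_matrix"]; v,u=np.mgrid[:480,:640]; x=(u-K[0,2])/K[0,0]; y=(v-K[1,2])/K[1,1]; th=np.hypot(x,y)+1e-9
    z=s["z_map"]; k=np.tan(np.minimum(th,1.5))/th*z
    p=np.stack([x*k,y*k,z,np.ones_like(z)],-1)@np.array(s["mount"]).T
    return p[...,:3]@o["eef_rot"].T+o["tool_pos"]
E
python3 - <<'E'
from h import *
o=monitor.get_obs(); s=snapshot("wrist"); f=s["frame"].astype(int); cv2.imwrite("pics/w1.png",s["frame"])
print(s["camera_matrix"].tolist(),np.round(s["mount"],3).tolist())
P=wristcloud(s,o)
red=(f[...,2]>90)&(f[...,1]<60)&(f[...,0]<60)&(s["z_map"]>0)
p=P[red]; p=p[(p[:,2]>.05)&(p[:,2]<.1)&(np.hypot(*(p[:,:2]-[.484,.069]).T)<.07)]
print(len(p),np.percentile(p,[1,50,99],axis=0).round(4))
top=p[p[:,2]>np.percentile(p[:,2],99)-.003]; print("captop mean",top.mean(0), "bbox mid",(top.min(0)+top.max(0))/2, top.max(0)-top.min(0))
E
```

```text
[[371.64829954431775, 0.0, 327.7911148949186], [0.0, 371.64829954431775, 241.7250899991303], [0.0, 0.0, 1.0]] [[-0.001, -0.96, -0.28, 0.072], [1.0, -0.0, -0.001, 0.0], [0.001, -0.28, 0.96, -0.181], [0.0, 0.0, 0.0, 1.0]]
2677 [[0.4518 0.0392 0.0763]
 [0.4901 0.0699 0.0847]
 [0.5245 0.0973 0.0873]]
captop mean [0.48740852 0.06710437 0.08574222] bbox mid [0.48712513 0.06730624 0.08629153] [0.04024674 0.04035333 0.00402521]
```

View pics/w1.png

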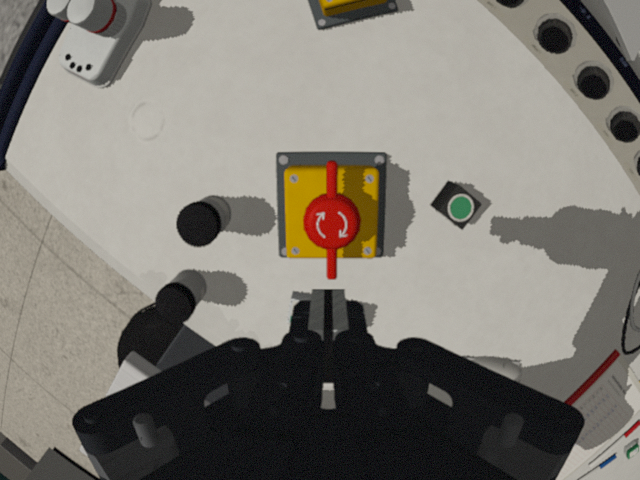

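The wrist view shows the cap at (331,222) with its wings running vertically, along tool x, from (332,162) to (332,278). The canister is on the left at (198,223) and the cube on the right at (459,207). I'll centre on the cap and press.

>>> apply_moves(moves=[[[3,2,30,0,0,0,1],[3,2,60,0,0,0,1],[3,2,85,0,0,0,1],[3,2,95,0,0,0,1],[3,2,100,0,0,0,1],[3,2,103,0,0,0,1],[3,2,105,0,0,0,1],[3,2,107,0,0,0,1],[3,2,109,0,0,0,1],[3,2,110,0,0,0,1],[3,2,111,0,0,0,1],[3,2,111,0,0,0,1]]])

```text
t: 2.82
tool_pos: [0.4877, 0.0683, 0.0817]
eef_rot: [[0.788, 0.616, 0.0], [0.616, -0.788, 0.0], [0.0, 0.0, -1.0]]
wrist_force: [0.1, -1.1, 0.4]
gripper_width: 0.0001
grasp_force: 0.0
```

>>> apply_moves(moves=[[[0,0,1,0,0,0,1],[0,0,2,0,0,0,1],[0,0,3,0,0,0,1],[0,0,3,0,0,0,1]]])

```text
t: 3.15
tool_pos: [0.4875, 0.0682, 0.0783]
eef_rot: [[0.788, 0.616, -0.0], [0.616, -0.788, 0.0], [-0.0, -0.0, -1.0]]
wrist_force: [-0.7, 0.1, -0.4]
gripper_width: -0.0003
grasp_force: 0.0
```

Run:
```python
from h import *
s=snapshot("side"); cv2.imwrite("pics/s2.png",cv2.resize(s["frame"][170:330,250:450],(800,640))[:600]); print(monitor.get_obs()["wrist_force"])
```

```text
[ 0.37361458 -0.28849362 -1.06046156]
```

View pics/s2.png

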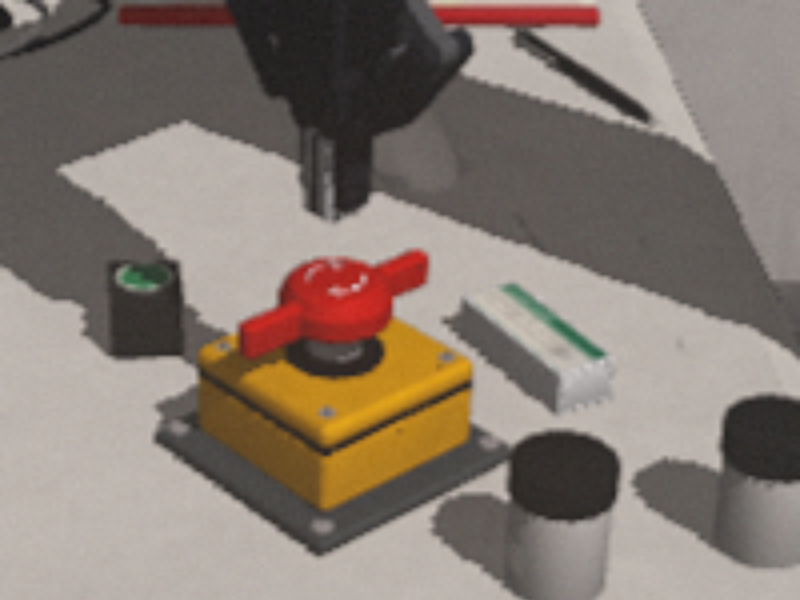

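The crop shows the fingertips at (330,215), with a visible gap above the cap top at (335,270), so there is no contact yet. I'll measure where the tips really are.

Run:
```python
from h import *
s=snapshot("side"); P=cloud(s)
for u in (328,332,336,340):
    for v in (212,216,220,222,224): print(u,v,P[v,u].round(4),end=' ')
    print()
print(P[238,333],P[245,333])
t=snapshot("top"); Q=cloud(t); f=t["frame"].astype(int)
red=(f[...,2]>90)&(f[...,1]<60)&(f[...,0]<60); red[:200]=0;red[:,:270]=0;red[:,400:]=0; v,u=np.nonzero(red); print(u.min() if len(u) else 0,len(u))
cv2.imwrite("pics/t2.png",cv2.resize(t["frame"][190:340,250:450],(800,600)))
o=monitor.get_obs(); print(o["tool_pos"],o["qpos"])
```

```text
328 212 [0.4962 0.0712 0.1387] 328 216 [0.4962 0.0732 0.1327] 328 220 [0.4961 0.0721 0.125 ] 328 222 [0.4962 0.0751 0.123 ] 328 224 [ 0.4842 -0.1485  0.0021] 
332 212 [0.4903 0.0777 0.1419] 332 216 [0.4901 0.0757 0.1338] 332 220 [0.4899 0.0752 0.1265] 332 222 [0.4899 0.076  0.1234] 332 224 [0.4899 0.0755 0.1195] 
336 212 [0.4844 0.083  0.1444] 336 216 [0.4842 0.082  0.1369] 336 220 [0.4839 0.0802 0.129 ] 336 222 [0.4832 0.0704 0.1203] 336 224 [ 0.4675 -0.1503  0.0009] 
340 212 [0.4775 0.0751 0.1404] 340 216 [0.4775 0.0765 0.134 ] 340 220 [0.4771 0.073  0.1252] 340 222 [ 0.4586 -0.1593  0.0007] 340 224 [ 0.4594 -0.1487  0.0016] 
[0.48705078 0.06236469 0.08663823] [0.48828626 0.08424004 0.08597019]
324 92
[0.48757111 0.06818828 0.07848373] [-1.55867819e-03  3.49083388e-01  1.86822002e+00  1.46612665e-04
  9.24438051e-01  9.05541765e-01]
```

View pics/t2.png

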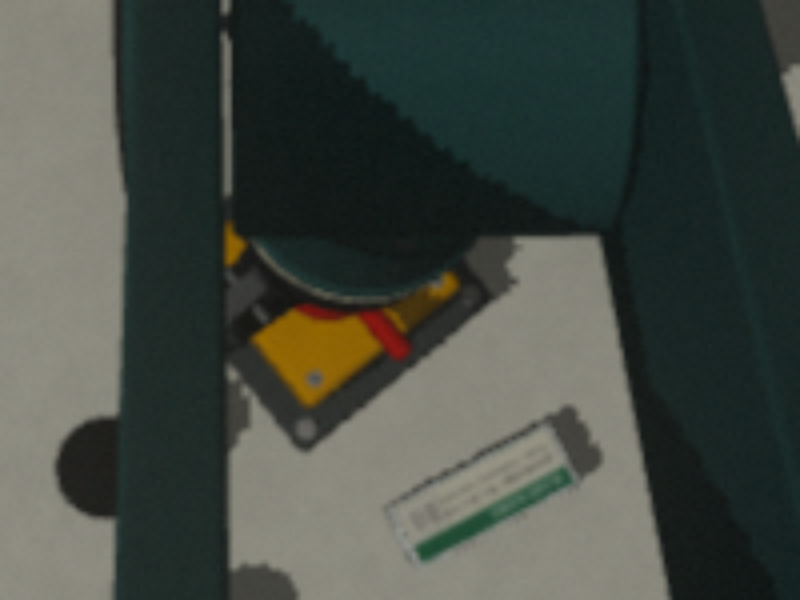

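Run:
```python
from h import *
s=dict(np.load("side0.npz")); P=cloud(s); m=np.zeros((480,640),bool); m[20:80,415:475]=1
p=P[m&(np.hypot(P[...,0]-.18,P[...,1]+.57)<.1)]; print("start lowest",np.sort(p[:,2])[:8].round(4))
s=snapshot("side"); P=cloud(s); m[:]=0; m[190:232,315:350]=1
m&=(np.hypot(P[...,0]-.487,P[...,1]-.068)<.03); p=P[m]; i=np.argsort(p[:,2])[:12]; print(p[i].round(4)); print(p.mean(0))
o=monitor.get_obs(); print(o["tool_pos"],o["t"])
w=snapshot("wrist"); W=wristcloud(w,o); f=w["frame"].astype(int)
print("table z by wrist",[W[v,u].round(3).tolist() for u,v in((250,120),(420,120),(150,180))])
red=(f[...,2]>90)&(f[...,1]<60)&(f[...,0]<60); q=W[red&(np.hypot(W[...,0]-.487,W[...,1]-.068)<.06)]; print(len(q),np.percentile(q,[5,50,95],axis=0).round(3) if len(q) else 0)
```

```text
start lowest [0.2447 0.2453 0.2454 0.2458 0.2459 0.2459 0.246  0.246 ]
[[0.4815 0.0692 0.1179]
 [0.478  0.066  0.118 ]
 [0.4763 0.0634 0.1184]
 [0.4882 0.0746 0.119 ]
 [0.493  0.0745 0.119 ]
 [0.4832 0.0717 0.1192]
 [0.4781 0.0657 0.1196]
 [0.4899 0.0759 0.1197]
 [0.4849 0.0732 0.12  ]
 [0.4915 0.0767 0.1202]
 [0.4816 0.0703 0.1202]
 [0.4868 0.077  0.1203]]
[0.4898853  0.07595175 0.15264553]
[0.48763003 0.06818817 0.07852934] 3.35
table z by wrist [[0.521, 0.163, -0.0], [0.594, 0.069, -0.0], [0.44, 0.202, -0.0]]
5015 [[0.475 0.052 0.079]
 [0.498 0.076 0.084]
 [0.521 0.093 0.087]]
```

The fingertips really sit about 40 mm above the reported TCP, and the start picture shows the same offset (0.245 less 13 mm against 0.192). The cap should therefore be touched at a reported z of about 0.0465.

>>> apply_moves(moves=[[[0,0,15,0,0,0,1],[0,0,25,0,0,0,1],[0,0,28,0,0,0,1],[0,0,30,0,0,0,1],[0,0,31,0,0,0,1],[0,0,32,0,0,0,1],[0,0,33,0,0,0,1],[0,0,34,0,0,0,1],[0,0,35,0,0,0,1],[0,0,36,0,0,0,1],[0,0,36,0,0,0,1]]])

```text
t: 4.32
tool_pos: [0.4874, 0.0681, 0.043]
eef_rot: [[0.788, 0.616, -0.0], [0.616, -0.788, 0.0], [-0.0, -0.0, -1.0]]
wrist_force: [-1.6, 0.3, 3.8]
gripper_width: 0.0003
grasp_force: 2.0
```

>>> apply_moves(moves=[[[0,0,1,0,0,0,1],[0,0,2,0,0,0,1],[0,0,3,0,0,0,1],[0,0,4,0,0,0,1],[0,0,5,0,0,0,1],[0,0,6,0,0,0,1],[0,0,7,0,0,0,1],[0,0,7,0,0,0,1]]])

```text
t: 4.98
tool_pos: [0.4876, 0.0682, 0.0357]
eef_rot: [[0.788, 0.616, -0.0], [0.616, -0.788, 0.0], [-0.0, -0.0, -1.0]]
wrist_force: [-2.2, -0.6, 8.2]
gripper_width: 0.0002
grasp_force: 3.7
```

>>> apply_moves(moves=[[[0,0,0.5,0,0,0,1],[0,0,1,0,0,0,1],[0,0,1.5,0,0,0,1],[0,0,1.5,0,0,0,1]]])

```text
t: 5.32
tool_pos: [0.488, 0.0682, 0.0354]
eef_rot: [[0.788, 0.616, 0.001], [0.616, -0.788, 0.0], [0.001, 0.001, -1.0]]
wrist_force: [-5.7, -0.7, 21.4]
gripper_width: 0.0001
grasp_force: 10.9
```

Hard stop: 21 N, with no further travel. I'll lift clear and check that it stays in.

>>> apply_moves(moves=[[[0,0,-10,0,0,0,1],[0,0,-40,0,0,0,1],[0,0,-70,0,0,0,1],[0,0,-70,0,0,0,1]]])

```text
t: 5.65
tool_pos: [0.4923, 0.0683, 0.1086]
eef_rot: [[0.788, 0.616, 0.01], [0.616, -0.788, 0.0], [0.008, 0.006, -1.0]]
wrist_force: [0.5, -0.2, -0.5]
gripper_width: -0.0003
grasp_force: 0.0
```

```bash
cat > red.py <<'E'
from h import *
o=monitor.get_obs()
for n in("side","wrist"):
    s=snapshot(n); P=cloud(s) if n=="side" else wristcloud(s,o); f=s["frame"].astype(int)
    red=(f[...,2]>90)&(f[...,1]<60)&(f[...,0]<60)&(P[...,2]>.05)&(P[...,2]<.1)&(np.hypot(P[...,0]-.486,P[...,1]-.068)<.07); q=P[red]
    d=q[:,:2]-[.4865,.068]; rr=np.hypot(*d.T); a=np.angle(np.exp(2j*np.arctan2(d[:,1],d[:,0]))[rr>.03].mean())/2
    top=q[q[:,2]>np.percentile(q[:,2],99)-.003]
    print(n,len(q),"top z",np.percentile(q[:,2],[90,95,99]).round(4),"top mean",top.mean(0).round(4),"axis deg",np.degrees(a).round(1))
    e=np.array([np.cos(a),np.sin(a)])
    for g in(1,-1):
        w=q[(rr>.03)&(d@e*g>0)]; print("  wing",len(w),w.mean(0).round(4) if len(w) else 0)
print(o["t"],o["tool_pos"],o["wrist_force"])
E
python3 red.py
```

```text
side 620 top z [0.0785 0.079  0.0796] top mean [0.4876 0.0712 0.0782] axis deg 37.5
  wing 101 [0.5178 0.0925 0.0676]
  wing 66 [0.4549 0.0445 0.0687]
wrist 4133 top z [0.0801 0.0804 0.0809] top mean [0.4896 0.068  0.0794] axis deg 35.2
  wing 495 [0.5195 0.0913 0.075 ]
  wing 1 [0.4797 0.0377 0.0519]
5.65 [0.49225053 0.06826008 0.10862224] [ 0.51422288 -0.15904048 -0.48182712]
```

It is latched: the top is at 0.078, down from 0.087, and the fingers are off. Next I go beside the far wing on its anticlockwise side and lower.

>>> apply_moves(moves=[[[19,-15,0,0,0,0,1],[38,-30,0,0,0,0,1],[38,-30,0,0,0,0,1],[38,-30,25,0,0,0,1],[38,-30,50,0,0,0,1],[38,-30,70,0,0,0,1],[38,-30,78,0,0,0,1],[38,-30,81,0,0,0,1],[38,-30,81,0,0,0,1],[38,-30,81,0,0,0,1]]])

```text
t: 6.58
tool_pos: [0.4996, 0.1151, 0.0234]
eef_rot: [[0.788, 0.616, 0.001], [0.616, -0.788, 0.0], [0.001, 0.0, -1.0]]
wrist_force: [0.5, 0.0, 0.6]
gripper_width: -0.0002
grasp_force: 0.0
```

Run:
```python
from h import *
s=snapshot("side"); cv2.imwrite("pics/s3.png",cv2.resize(s["frame"][190:310,270:430],(800,600)))
print(monitor.get_obs()["wrist_force"],monitor.get_obs()["tool_pos"])
```

```text
[-0.26760312  0.00486068 -0.33530348] [0.49990984 0.11519147 0.02377397]
```

View pics/s3.png

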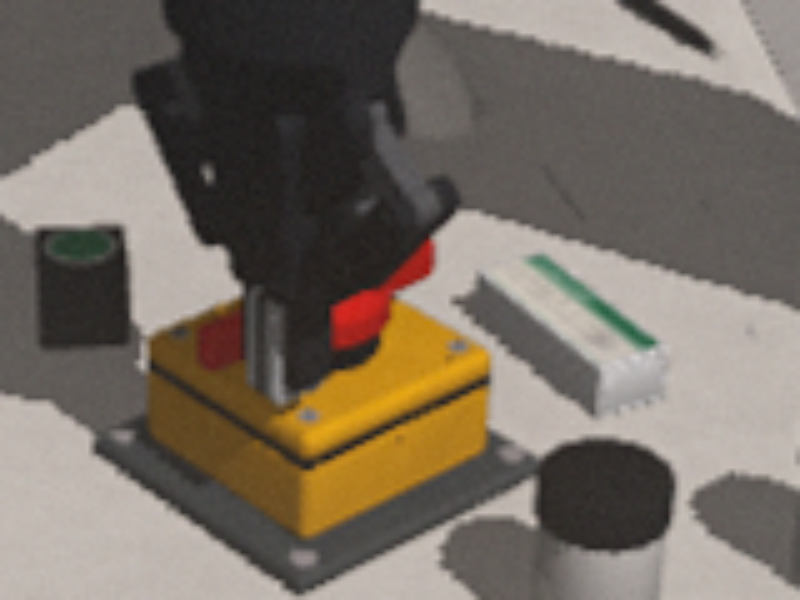

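The side view shows the fingers down at (280,350), beside the wing at (220,340) and clear of the enclosure top. Now I sweep round the head axis.

>>> apply_moves(moves=[[[0,7,0,0,0,0,1],[0,13,0,0,0,0,1],[0.6,14.7,0,0,0,0.5,1],[1.3,16.4,0,0,0,1,1],[1.9,18.1,0,0,0,1.5,1],[2.4,19.9,0,0,0,2,1],[2.8,21.6,0,0,0,2.5,1],[3.1,23.4,0,0,0,3,1],[3.3,25.2,0,0,0,3.5,1],[3.5,27,0,0,0,4,1],[3.6,28.8,0,0,0,4.5,1],[3.6,30.7,0,0,0,5,1],[3.5,32.5,0,0,0,5.5,1],[3.4,34.3,0,0,0,6,1],[3.2,36.1,0,0,0,6.5,1],[2.9,37.9,0,0,0,7,1],[2.5,39.6,0,0,0,7.5,1],[2,41.4,0,0,0,8,1],[1.5,43.1,0,0,0,8.5,1],[0.9,44.9,0,0,0,9,1]]])

```text
t: 8.3
tool_pos: [0.5289, 0.08, 0.0239]
eef_rot: [[0.992, -0.124, 0.002], [-0.124, -0.992, 0.0], [0.002, -0.001, -1.0]]
wrist_force: [0.4, 0.6, -0.2]
gripper_width: 0.0004
grasp_force: 0.6
```

```bash
python3 red.py
python3 - <<'E'
from h import *
s=snapshot("side"); cv2.imwrite("pics/s4.png",cv2.resize(s["frame"][190:310,270:430],(800,600)))
E
```

```text
side 596 top z [0.0867 0.0872 0.0878] top mean [0.4876 0.0705 0.0864] axis deg -7.3
  wing 2 [0.5167 0.0652 0.0765]
  wing 99 [0.4476 0.073  0.0764]
wrist 1046 top z [0.0839 0.0849 0.0857] top mean [0.5022 0.0799 0.084 ] axis deg -8.5
  wing 746 [0.5307 0.0615 0.0806]
  wing 0 0
8.3 [0.52890798 0.08000083 0.02387764] [ 0.36065401  0.64413739 -0.17268845]
```

View pics/s4.png

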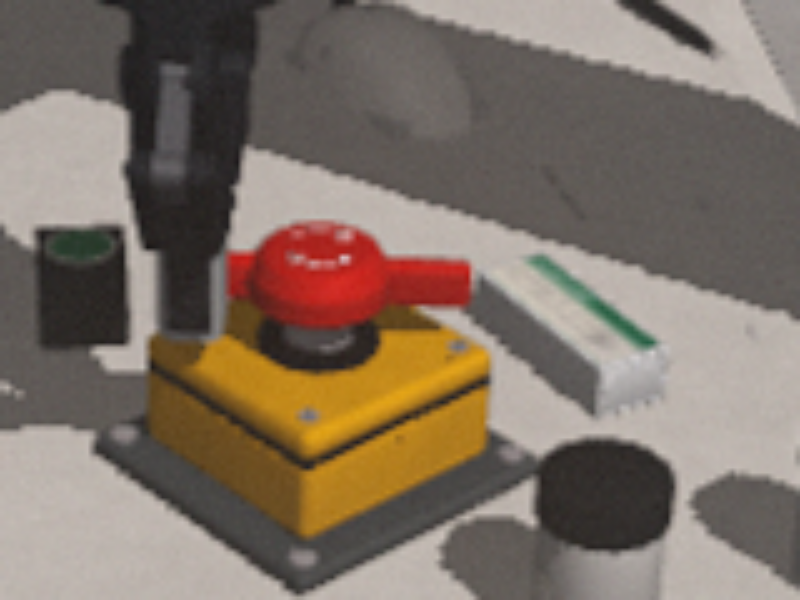

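The head has popped up (top at 0.087), turned about 45°, and the station has not shifted. I'll back off along the arc and then lift away.

>>> apply_moves(moves=[[[-1.7,-3.2,0,0,0,-1,1],[-3.5,-6.3,0,0,0,-2,1],[-5.7,-9.2,0,0,0,-3,1],[-8.1,-12,0,0,0,-4,1],[-10.8,-14.4,0,0,0,-5,1],[-13.6,-16.7,0,0,0,-6,1],[-16.7,-18.6,0,0,0,-7,1],[-19.9,-20.4,0,0,0,-8,1],[-23.2,-21.9,0,0,0,-9,1],[-29,-27.5,0,0,0,-9,1],[-34.5,-33.2,0,0,0,-9,1],[-34.5,-33.2,0,0,0,-9,1],[-34.5,-33.2,-30,0,0,-9,1],[-34.5,-33.2,-65,0,0,-9,1],[-34.5,-33.2,-100,0,0,-9,1],[-34.5,-33.2,-130,0,0,-9,1],[-34.5,-33.2,-150,0,0,-9,1],[-34.5,-33.2,-150,0,0,-9,1],[-34.5,-33.2,-150,0,0,-9,1]]])

```text
t: 10.03
tool_pos: [0.4982, 0.1177, 0.1743]
eef_rot: [[0.788, 0.615, 0.003], [0.615, -0.788, 0.0], [0.003, 0.002, -1.0]]
wrist_force: [-0.8, 0.6, -0.6]
gripper_width: -0.0001
grasp_force: 0.0
```

```bash
python3 red.py
python3 - <<'E'
from h import *
s=snapshot("side"); cv2.imwrite("pics/s5.png",s["frame"])
a=dict(np.load("side0.npz"))["frame"].astype(int); d=np.abs(s["frame"].astype(int)-a).max(-1)[220:330,270:460]>60; print("changed px near objects",d.sum())
E
```

```text
side 620 top z [0.0867 0.0871 0.0881] top mean [0.4872 0.0701 0.0866] axis deg 37.8
  wing 98 [0.5178 0.0927 0.0757]
  wing 70 [0.4546 0.0441 0.0767]
wrist 2764 top z [0.0876 0.088  0.0886] top mean [0.4891 0.0679 0.087 ] axis deg 38.0
  wing 314 [0.5195 0.0925 0.0823]
  wing 121 [0.4595 0.0429 0.0811]
10.0333 [0.49824701 0.11771626 0.17425102] [-0.81749511  0.60742396 -0.5642259 ]
changed px near objects 375
```

View pics/s5.png

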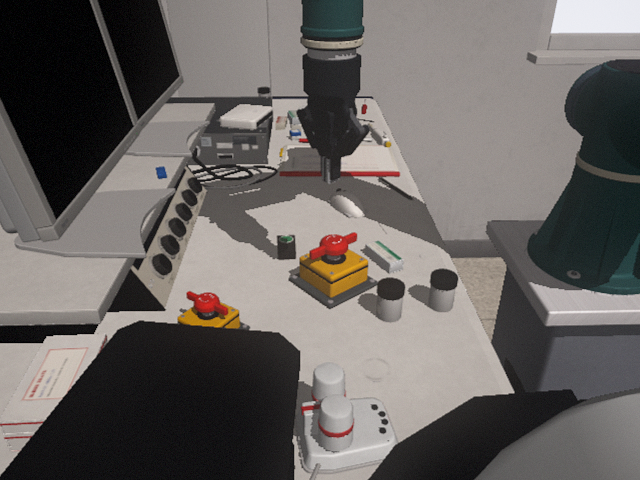

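The final side view shows the head up and turned back to rest: cap at (333,243), top at 0.087, axis 37.8° against 37.1° at the start. The station, canister (390,300), cube (286,245) and slides (384,256) look to be in their first places, and the fingers at (330,180) are clear.

```bash
python3 -c "
from h import *
print(r.job_done())"
```

```text
the job is handed in; nothing more can be done
None
```

The stop button was pressed until it latched, seen to stay in with the fingers off, then released by turning a wing clockwise; it is up and back at rest, with the station and the other objects looking unmoved in the camera view, and the job is handed in at about 10 s (no verdict came back).

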